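# Pack the pressing jig and hold the tile flush

## Task

Pack the pressing jig: stand the wooden packing strip on edge in the one gap beside the tile that is wide enough for it, fully down on the jig's base and square along the rail, and leave the narrow gap empty. Then press the tile down gently with the fingers until its face is flush with the rails, and finish holding it pressed there, with the strip still in its gap. Keep the tile square in the middle of the jig and do not disturb the cup, the wedge or the small plaster mould.

Things in the scene. Friction and masses are not known exactly. Their poses are not given: they have to be found in the camera images.
- jig: Pressing jig, fixed on the bench: plywood base 130 x 190 mm. Origin: centre of its underside on the bench. The base's top (gap floor) is 12 mm above the origin. Jig x runs along the rails and gaps (open at both ends), y across them, z up. In the middle stands a cork-topped sprung platen (36 x 50 mm) that carries the tile. The rails (10 mm tall, tops 22 mm above the bench) are screwed on at jig y = +60 and -60 mm (centre lines); which rail is at which side varies.
- rail_thin: Thin dark wooden rail, 110 x 20 x 10 mm, fixed on the jig, axes as the jig's. Origin: centre of its underside, 12 mm above the bench. Its inner edge leaves the WIDE gap, 19 mm, beside the tile: the gap's middle is 19.5 mm from the rail's centre towards the jig's centre. The gap is on the +y or -y side of the jig, as the rail.
- rail_thick: Thick dark wooden rail, 110 x 42 x 10 mm, fixed on the jig's other side, axes as the jig's. Origin: centre of its underside, 12 mm above the bench. It leaves a narrow gap, only 8 mm, beside the tile.
- tile: Loose glazed ceramic test tile, 62 x 38 mm, 7 to 8 mm thick, lying on the platen in the middle of the jig. Origin: centre of its underside. Its x (62 mm) lies across the jig, its y (38 mm) along the rails, z up. At the start its face stands 8 mm higher than the rail tops (about 29.5 mm above the bench); it is level with them when the platen is fully down.
- platen (a joint): Travel of the sprung platen under the tile, in m: 0 up (start), 0.008 pressed down on its stop, where the tile's face is flush with the rails. The spring pushes up with about 5 N at 0 and 10 N at 0.008.
- spacer: Loose packing strip of plain wood, 60 mm long (its x), 14 mm thick (its y), 46 mm tall (z), standing on edge on the bench. Origin: centre of its underside. 40 g.
- cup: Bystander: small terracotta cup, 62 mm across, 53 mm tall, loose. Origin: centre of its underside.
- wedge: Bystander: wooden wedge, 32 x 100 x 26 mm, loose. Origin: centre of its underside.
- sprig_mould: Bystander: small white plaster block mould, 50 x 62 x 26 mm, loose. Origin: centre of its underside.
Not all that is in view belongs to the job. There is more than one size of the tile; the one meant has the size given above.

How it is judged:
By the outcome, as a careful person would: the job done as asked, in the order asked, and still so for the second after the job is handed in, while the arm keeps its last pose, push and grip.
It also fails if it takes over 48 s, if anything falls off the work surface, if the arm or the gripper's body presses on something with over 40 N, if the wrist force passes 120 N, or if a joint passes its speed limit or range.

## Robot

A 6-joint arm with a two-finger parallel gripper is mounted at the origin on a cart in front of the work surface, level with it; the furniture and walls round the work are solid. World frame = base frame: x ahead of the robot, y to its left, z up, the work surface at z = 0. Lengths are in mm, angles in degrees, forces in N, time in s.
With the tool pointing down it reaches from about 350 to 850 mm from the base axis. Payload 8.1 kg.
Tool frame: the origin (TCP) lies midway between the tips of the shut fingers; the grasp point (between the pads) lies hold_point_z behind it (hold_point_z is the distance from the TCP to the grasp point, in mm); z points along the fingers, x is the direction in which the jaws open and shut, and the axes are right-handed (so a half turn about z gives the same grasp; the last joint's range is limited). The gripper opens to 85 mm and grips with 20 to 120 N. Pads are 22 mm wide; open, the fingers measure 114 mm over their backs; the gripper's body (76 mm by 85 mm) begins 54 mm behind the grasp point. The pads swing forward as they close: fully open they stand 13 mm farther back than shut.
Start: joints at [-78.862, 7.471, 85.268, -0, 87.261, -4.893], TCP at [165.718, -576.665, 206.192] pointing down, gripper open.
Joint ranges: [-169.43, 169.43], [-51.17, 129.36], [1.28, 143.12], [-76.62, 256.62], [0, 156.53], [-152.29, 152.29]. Speed limits (degrees/s): [136.94, 136.94, 159.86, 180, 180, 180].

## Interface

Orientations are given as [roll, pitch, yaw] about the fixed x, y, z axes, in that order (R = Rz(yaw) Ry(pitch) Rx(roll)).
In Python, from bench import * gives the robot as it stands.
- The arm moves only by the shell command python3 -m pendant 'ROWS' [OPENING] [FORCE]. ROWS is JSON, a list that holds one entry, the list of rows, each a list of 4 numbers: the shift along the tool's x, y, z normalised to -1 to 1, where 1 is 0.02 m, then the turn about the tool's z normalised to -1 to 1, where 1 is 0.08 rad. A call has exactly 10 rows; each row shifts and turns the pose as measured when the row begins, along the tool's axes as they then stand; what a row does not reach is not made up. A row lasts 1/12 s, in which the tool goes at most 41.7 mm and 7.16 degrees, less where a joint would pass 70% of its speed; a pose out of reach is approached as far as the arm can. A call with a number of a shift or a turn outside -1 to 1 is refused whole. A call with a gripper value outside its range is refused whole. OPENING is the gripper's target within -1 to 1 (fully open at 1, half-way at 0, shut at -1), set as the call begins (- or left out, the last holds). The fingers move at their own pace and stop on an object; FORCE is the grip in N (left out, the last holds). Time passes only in rows, so rows that do not move let the fingers close, or fill a call up. It gives the time, the measured TCP pose, the force and the opening at its end, in the units of the state.
- sense(): the state, without advancing time (a new reading comes with each control period).
- snapshot(name): name is "scene" or "top"; returns the picture (420x560x3 uint8, red, green, blue); there is no depth.
- calibration(name): a dict with "mtx" (3x3 intrinsics, pixels), "D" ([k1, k2, p1, p2, k3] as OpenCV has them; the pictures are not rectified), "world_to_cam" (4x4, takes a point from world to camera coordinates). Camera axes: x right, y down, z forward; pixel columns grow to the right and rows downward; lengths in mm; the calibration is good to about 2 mm. A picture is of the moment at which its call begins. calibration takes no time and is no camera call.
- hand_in(): hands the job in, once; it reports no verdict.
The state is a dict: "time": time; "joint_pos": joint angles; "qd": joint speeds; "joint_efforts": joint torques, N m; "tool_pos": TCP position; "tcp_rot": TCP orientation; "ft_force": force on the tool from outside, world axes, zero at the start; "wrist_torque": the same for the moment, N m; "finger_gap": finger opening in mm.
Only numpy, scipy, OpenCV 4.12 (cv2) and the standard library are available. Lean on these libraries where they do the work, as an engineer would, in place of code of your own. Each camera call takes 0.05 s, during which the arm holds its last target.

## Working session

There is one attempt and no reset: what is moved stays moved. The work goes in short steps, Python scripts to look and compute and a shell command to move; the robot and the scene stay as the last step left them, time stands still between calls to the robot, and variables do not carry over. Pictures are saved under pics/ and viewed, and the job is handed in when it is done.

```bash
ls; mkdir -p pics; python3 - <<'E'
from bench import *
import cv2
for n in ("scene","top"):
    im=snapshot(n); cv2.imwrite(f"pics/{n}0.png",im[:,:,::-1])
    c=calibration(n); print(n,c)
print(sense())
try: print(hold_point_z)
except Exception as e: print(e)
import bench; print([x for x in dir(bench) if x[0]!='_'])
E
```

```text
pics
scene {'mtx': array([[426.23569593,   0.        , 275.35869363],
       [  0.        , 426.23569593, 214.78983018],
       [  0.        ,   0.        ,   1.        ]]), 'D': array([0.00400824, 0.        , 0.        , 0.        , 0.        ]), 'world_to_cam': array([[-4.49648518e-01, -8.92991181e-01, -1.95693934e-02,
         2.56917569e+02],
       [-6.79941275e-01,  3.56414516e-01, -6.40818660e-01,
         4.19034304e+02],
       [ 5.79220228e-01, -2.74837122e-01, -7.67442821e-01,
         6.45034640e+02],
       [ 0.00000000e+00,  0.00000000e+00,  0.00000000e+00,
         1.00000000e+00]])}
top {'mtx': array([[462.89996468,   0.        , 286.0519083 ],
       [  0.        , 462.89996468, 210.23091881],
       [  0.        ,   0.        ,   1.        ]]), 'D': array([-0.10066377,  0.        ,  0.        ,  0.        ,  0.        ]), 'world_to_cam': array([[ 1.29585685e-02, -9.99855942e-01, -1.09622839e-02,
        -9.66088547e+00],
       [-9.91261028e-01, -1.14062931e-02, -1.31420971e-01,
         5.91584755e+02],
       [ 1.31276999e-01,  1.25695124e-02, -9.91266037e-01,
   
[... 183 characters left out ...]
240043e+01,  5.60091469e-04,
        8.72596566e+01, -4.89448565e+00]), 'qd': array([-0.09687205, -0.18467883, -0.12895511,  0.05941743, -0.00540862,
       -0.02880352]), 'joint_efforts': array([ 2.27733690e-03, -5.70946884e+01, -5.01942658e+01, -1.78084229e-04,
        8.04485200e-03, -1.92239014e-05]), 'tool_pos': array([ 165.61325073, -576.14422157,  205.26246709]), 'tcp_rot': array([-1.79991568e+02,  9.19121320e-02, -7.39680413e+01]), 'ft_force': array([ 0.50059431, -0.51733801, -0.20926725]), 'wrist_torque': array([-0.01093787, -0.01058892,  0.00577555]), 'finger_gap': 85.41658891815786}
18.700000000000003
['PlanningError', 'calibration', 'hand_in', 'hold_point_z', 'sense', 'snapshot']
```

View pics/scene0.png

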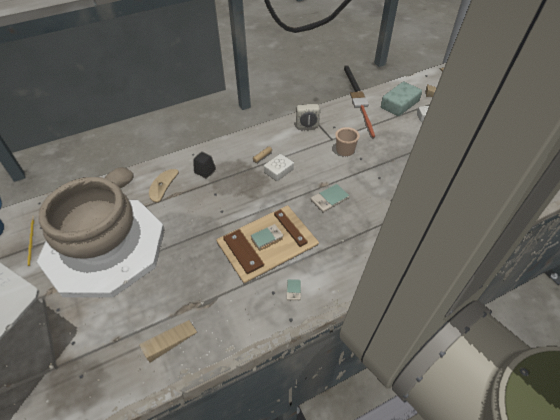

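View pics/top0.png

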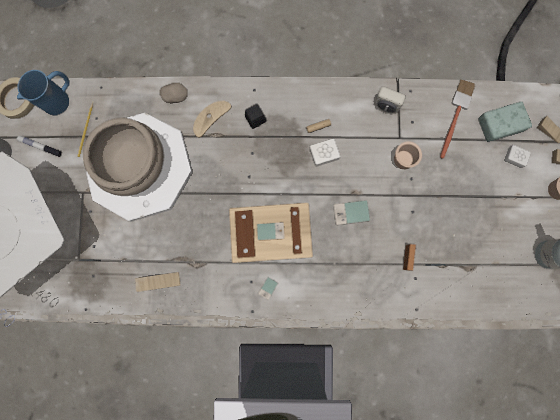

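```bash
python3 - <<'E'
import cv2,numpy as np
t=cv2.imread('pics/top0.png'); s=cv2.imread('pics/scene0.png')
def cr(im,x,y,w,h,k,): return cv2.resize(im[y:y+h,x:x+w],(w*k,h*k),interpolation=cv2.INTER_CUBIC)
a=np.hstack([cr(t,370,220,66,66,6),cr(t,290,100,66,66,6)])
b=np.hstack([cr(s,235,130,66,33,6),cr(t,130,260,66,33,6)])
cv2.imwrite('pics/crop1.png',np.vstack([a,b]))
cv2.imwrite('pics/crop2.png',cr(t,220,195,100,75,8))
E
```

```text
(no output)
```

View pics/crop1.png

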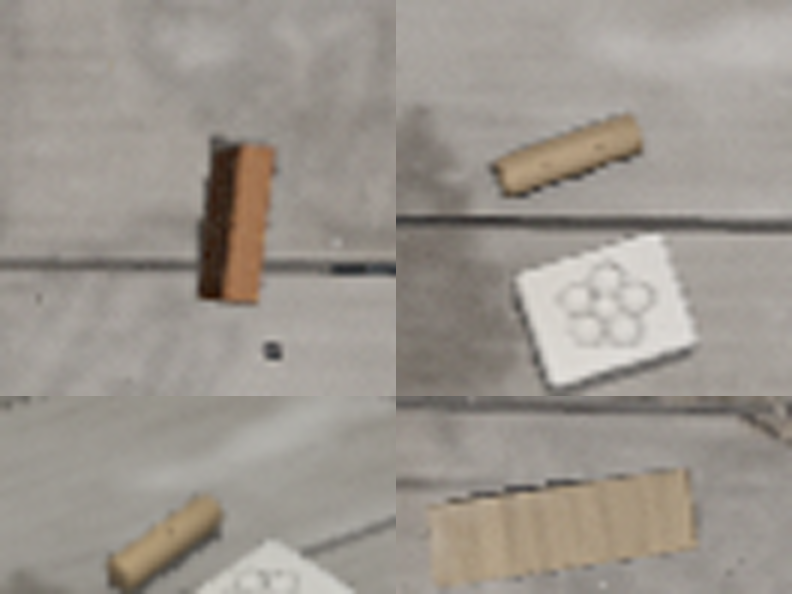

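View pics/crop2.png

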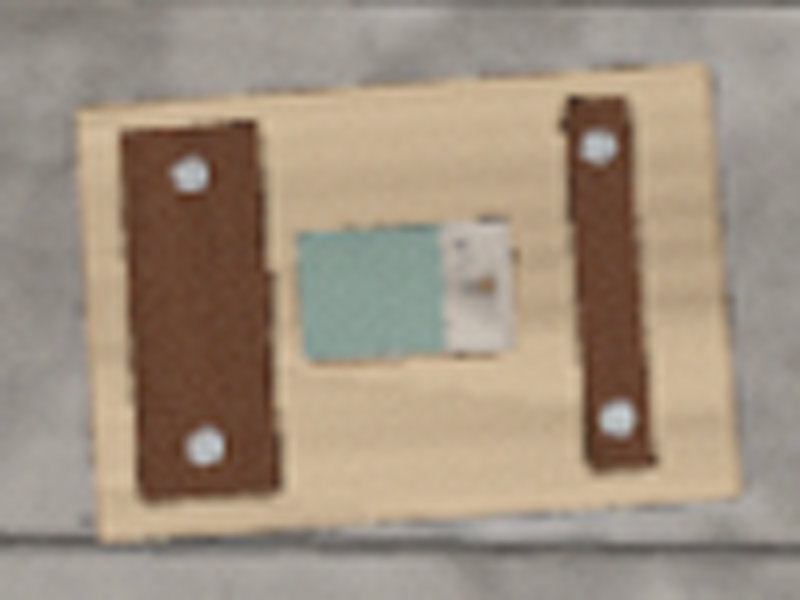

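Candidates for the strip are the red-brown block at top (410,257), the light cork-like stub at (317,126) and the striped plank at (157,282). The plank matches the 100 mm wedge. The block at (410,257) is about 27 px by 6 px on top with a tall visible side, so it fits 60 x 14 x 46 on edge and I'm choosing it. The tile is the one on the platen at (270,231), and the loose ones at (352,212) and (268,287) are decoys. The thin rail (wide gap) is on the right, towards world -y.

```bash
cat > h.py <<'E'
import cv2,numpy as np
from bench import *
def ray(n,p):
    c=calibration(n);M=c['world_to_cam'];R=M[:3,:3];t=M[:3,3]
    u=cv2.undistortPoints(np.array(p,float).reshape(-1,1,2),c['mtx'],c['D']).reshape(-1,2)
    d=np.c_[u,np.ones(len(u))]@R
    return -R.T@t,d
def onz(n,p,z):
    o,d=ray(n,p); return (o+d*((z-o[2])/d[:,2])[:,None])[:,:2]
def proj(n,P):
    c=calibration(n);M=c['world_to_cam']
    return cv2.projectPoints(np.array(P,float).reshape(-1,3),cv2.Rodrigues(M[:3,:3])[0],M[:3,3],c['mtx'],c['D'])[0].reshape(-1,2)
K=8
def rect(im,box,f):
    x,y,w,h=box
    up=cv2.resize(im[y:y+h,x:x+w],(w*K,h*K),interpolation=cv2.INTER_CUBIC)
    m=f(up.astype(int)).astype(np.uint8)*255
    m=cv2.morphologyEx(m,cv2.MORPH_OPEN,np.ones((9,9)));
    cs=cv2.findContours(m,cv2.RETR_EXTERNAL,cv2.CHAIN_APPROX_NONE)[0]
    cs=sorted(cs,key=cv2.contourArea,reverse=True)
    return [ (c.reshape(-1,2)+.5)/K-.5+[x,y] for c in cs[:3]]
def fit(w):
    r=cv2.minAreaRect(w.astype(np.float32)); return r
def long_yaw(r):
    b=cv2.boxPoints(r); e=[b[1]-b[0],b[2]-b[1]]; e=max(e,key=np.linalg.norm)
    return (np.degrees(np.arctan2(e[1],e[0]))+90)%180-90
E
python3 - <<'E'
from h import *
im=cv2.imread('pics/top0.png'); s=cv2.imread('pics/scene0.png')
B,G,R=0,1,2
rl=lambda u:(u[...,2]>165)&(u[...,2]-u[...,0]>40)
print('px samples',im[257,412],im[257,406],im[231,243],im[210,280],s[250,243],s[265,270])
def show(name,n,img,box,f,z,k=1):
    for c in rect(img,box,f)[:k]:
        w=onz(n,c,z); r=fit(w); m=cv2.moments(w.astype(np.float32))
        print(name,n,'c',np.round(r[0],1),'size',np.round(r[1],1),'yaw',round(long_yaw(r),2),'cen',round(m['m10']/m['m00'],1),round(m['m01']/m['m00'],1))
show('spTop','top',im,(390,230,40,50),lambda u:(u[...,2]-u[...,0]>55)&(u[...,2]>130),46)
show('spAll','top',im,(390,230,40,50),lambda u:(u[...,2]-u[...,0]>25),46)
j=lambda u:(u[...,2]-u[...,0]>22)
rr=lambda u:(u[...,2]<135)&(u[...,2]-u[...,0]>18)
tl=lambda u:(u[...,2]-u[...,0]<30)
show('jig','top',im,(222,195,98,75),j,12)
show('jig','scene',s,(205,195,125,95),j,12)
show('rails','top',im,(228,205,84,52),rr,22,2)
show('rails','scene',s,(215,205,100,72),rr,22,2)
show('tile','top',im,(252,215,38,30),tl,29.5)
E
```

```text
px samples [ 80 115 158] [20 35 52] [ 49  64 104] [146 174 198] [ 50  70 101] [131 167 188]
spTop top c [ 487.2 -288.2] size [12.4 58.8] yaw -7.23 cen 487.2 -288.3
spAll top c [ 487.6 -284.2] size [23.6 61.7] yaw -7.29 cen 487.1 -284.5
jig top c [543.   34.8] size [131.2 191. ] yaw -85.28 cen 543.0 34.9
jig scene c [539.5  36.5] size [134.7 191.5] yaw -85.46 cen 539.6 36.5
rails top c [538.5  93.6] size [110.3  43.3] yaw 4.74 cen 538.5 94.0
rails top c [548.3 -24.6] size [110.2  21.1] yaw 4.49 cen 548.3 -24.7
rails scene c [535.3  96.9] size [117.1  44.3] yaw 4.54 cen 534.1 96.7
rails scene c [543.9 -22. ] size [114.6  24.4] yaw 4.99 cen 543.7 -22.0
tile top c [544.5  34. ] size [38.8 62.7] yaw -85.04 cen 544.5 34.4
```

```bash
python3 -m pendant '[[[-0.47,-0.97,0.2,0],[-0.47,-0.97,0.2,0],[-0.47,-0.97,0.2,0],[-0.47,-0.97,0.2,0],[-0.47,-0.97,0.2,0],[-0.47,-0.97,0.2,0],[-0.47,-0.97,0.2,0],[-0.47,-0.97,0.2,0],[-0.47,-0.97,0.2,0],[-0.47,-0.97,0.2,0]]]' 1 30
cat > go.py <<'E'
from h import *
import sys
def go(x,y,z,yaw):
    s=sense();p=s['tool_pos'];w=s['tcp_rot'][2];a=np.radians(w)
    d=np.array([x,y])-p[:2]
    dy=(yaw-w+180)%360-180
    print('t',round(s['time'],2),'pos',np.round(p,1),'rot',np.round(s['tcp_rot'],2),'F',np.round(s['ft_force'],1),'gap',round(s['finger_gap'],1))
    print('units x,y,z,turn:',np.round([d@[np.cos(a),np.sin(a)]/20,d@[np.sin(a),-np.cos(a)]/20,(p[2]-z)/20,-np.radians(dy)/.08],3))
if __name__=='__main__': go(*map(float,sys.argv[1:5]))
E
python3 go.py 487.3 -288.3 90 -97.25
```

```text
time: 0.93
tool_pos: [327.5, -426.3, 158.9]
tcp_rot: [179.9, 0.5, -74.4]
ft_force: [0.0, 0.2, 0.7]
finger_gap: 85.3
t 0.93 pos [ 327.5 -426.3  158.9] rot [179.86   0.5  -74.4 ] F [0.  0.2 0.7] gap 85.3
units x,y,z,turn: [-4.499 -9.55   3.446  4.985]
```

```bash
python3 -m pendant '[[[-0.45,-0.97,0.35,0],[-0.45,-0.97,0.35,0],[-0.45,-0.97,0.35,0],[-0.45,-0.97,0.35,0],[-0.45,-0.97,0.35,0],[-0.45,-0.97,0.35,0],[-0.45,-0.97,0.35,0],[-0.45,-0.97,0.35,0],[-0.45,-0.97,0.35,0.5],[-0.45,-0.97,0.35,1]]]' 1 30
python3 go.py 487.3 -288.3 75 -97.25
```

```text
time: 1.77
tool_pos: [495.3, -276.9, 82.2]
tcp_rot: [179.6, 0.8, -81.3]
ft_force: [-0.8, -0.9, 0.6]
finger_gap: 85.4
t 1.77 pos [ 495.3 -276.9   82.2] rot [179.57   0.76 -81.31] F [-0.8 -0.9  0.6] gap 85.4
units x,y,z,turn: [0.504 0.483 0.361 3.478]
```

```bash
python3 -m pendant '[[[0.17,0.16,0.1,0.8],[0.17,0.16,0.1,0.8],[0.17,0.16,0.1,0.8],[0,0,0.1,0.8],[0,0,0.1,0.3],[0,0,0.1,0],[0,0,0,0],[0,0,0,0],[0,0,0,0],[0,0,0,0]]]' 1 30
python3 go.py 487.3 -288.3 24 -97.25
python3 - <<'E'
from h import *
for n in("top","scene"):
    cv2.imwrite(f'pics/{n}1.png',snapshot(n)[:,:,::-1])
t=cv2.imread('pics/top1.png')[200:300,350:480]; s=cv2.imread('pics/scene1.png')[80:280,320:480]
cv2.imwrite('pics/c1.png',np.hstack([cv2.resize(t,(520,400)),cv2.resize(s,(320,400))])[:, :800])
E
```

```text
time: 2.6
tool_pos: [486.1, -280.1, 62.5]
tcp_rot: [178.8, 1.0, -97.9]
ft_force: [0.4, 0.0, -1.0]
finger_gap: 85.7
t 2.6 pos [ 486.1 -280.1   62.5] rot [178.81   0.99 -97.85] F [ 0.4  0.  -1. ] gap 85.7
units x,y,z,turn: [ 0.4   -0.115  1.924 -0.132]
```

View pics/c1.png

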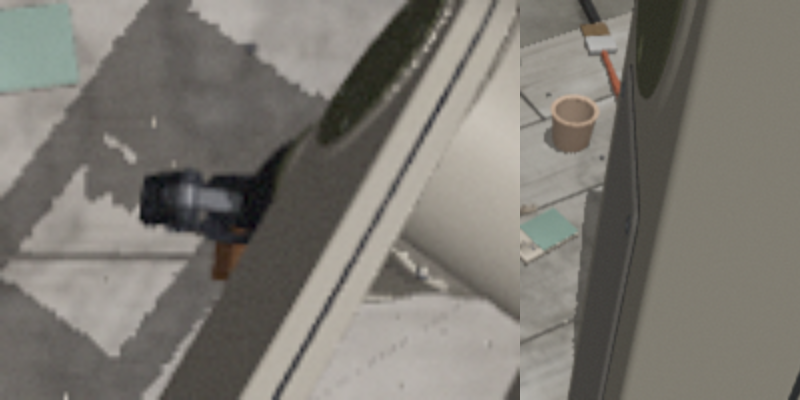

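```bash
python3 -m pendant '[[[0.2,-0.06,0,-0.13],[0.2,-0.06,0,0],[0,0,0.2,0],[0,0,0.4,0],[0,0,0.4,0],[0,0,0.4,0],[0,0,0.2,0],[0,0,0.1,0],[0,0,0,0],[0,0,0,0]]]' 1 30
python3 go.py 487.3 -288.3 24 -97.25
```

```text
time: 3.53
tool_pos: [486.3, -288.2, 23.5]
tcp_rot: [178.8, 1.0, -97.2]
ft_force: [-0.3, -1.2, 0.0]
finger_gap: 85.8
t 3.53 pos [ 486.3 -288.2   23.5] rot [178.75   1.04 -97.19] F [-0.3 -1.2  0. ] gap 85.8
units x,y,z,turn: [-0.    -0.052 -0.025  0.013]
```

```bash
python3 -m pendant '[[[0,-0.05,0,0],[0,0,0,0],[0,0,0,0],[0,0,0,0],[0,0,0,0],[0,0,0,0],[0,0,0,0],[0,0,0,0],[0,0,0,0],[0,0,0,0]]]' -1 30
python3 go.py 487.3 -288.3 24 -97.25
```

```text
time: 4.37
tool_pos: [488.7, -289.1, 25.5]
tcp_rot: [178.9, 1.0, -97.2]
ft_force: [0.3, -0.2, -0.1]
finger_gap: -0.1
t 4.37 pos [ 488.7 -289.1   25.5] rot [178.91   0.96 -97.17] F [ 0.3 -0.2 -0.1] gap -0.1
units x,y,z,turn: [-0.029  0.072  0.073  0.017]
```

```bash
python3 - <<'E'
from h import *
for n in("top","scene"):
    cv2.imwrite(f'pics/{n}2.png',snapshot(n)[:,:,::-1])
t=cv2.imread('pics/top2.png')[200:300,350:480]; s=cv2.imread('pics/scene2.png')[80:280,320:480]
cv2.imwrite('pics/c2.png',np.hstack([cv2.resize(t,(520,400)),cv2.resize(s,(320,400))])[:, :800])
E
```

```text
(no output)
```

View pics/c2.png

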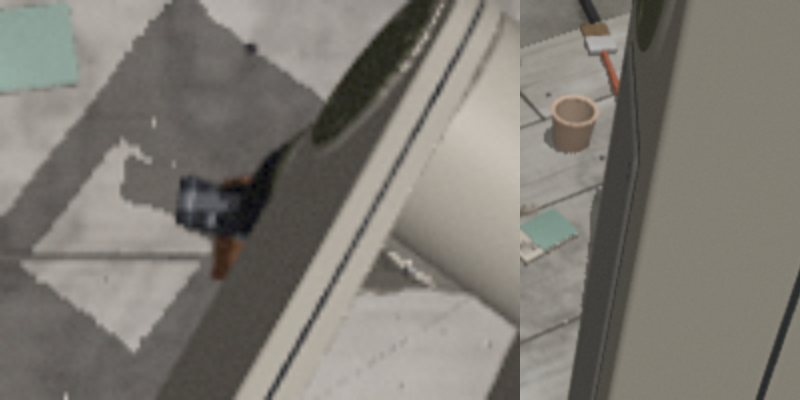

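View pics/top2.png

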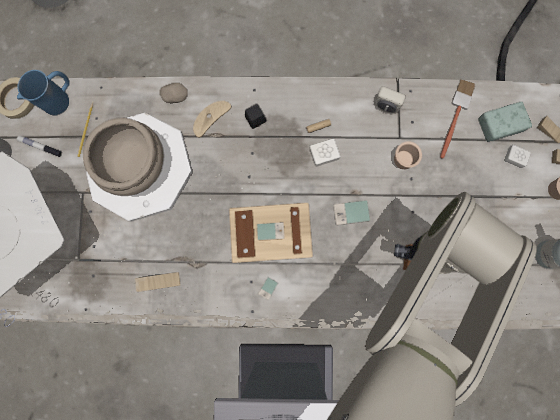

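```bash
python3 - <<'E'
from h import *
a=np.radians(-7.25);ux=np.array([np.cos(a),np.sin(a)]);uy=np.array([-np.sin(a),np.cos(a)])
out=[]
for f in('top0','top1','top2'):
    im=cv2.imread(f'pics/{f}.png');x,y,w,h=380,225,66,60;k=6
    c=cv2.resize(im[y:y+h,x:x+w],(w*k,h*k),interpolation=cv2.INTER_CUBIC)
    c=np.clip(c.astype(int)*(1.6 if f!='top0' else 1),0,255).astype(np.uint8)
    for z,col in((0,(255,0,0)),(46,(0,255,0))):
        P=[np.r_[np.array([487.3,-288.3])+ux*i*30+uy*j*7,z] for i,j in((1,1),(1,-1),(-1,-1),(-1,1))]
        q=((proj('top',P)-[x,y]+.5)*k).astype(int); cv2.polylines(c,[q],True,col,1)
    t=proj('top',[[488.7,-289.1,25.5]])[0];q=((t-[x,y]+.5)*k).astype(int)
    if f!='top0':cv2.circle(c,tuple(int(v) for v in q),4,(0,0,255),1)
    out.append(c)
cv2.imwrite('pics/c3.png',np.hstack(out)[:,:1200][:, 0:1188]); 
cv2.imwrite('pics/c3.png',cv2.resize(np.hstack(out),(795,241)))
E
```

```text
(no output)
```

View pics/c3.png

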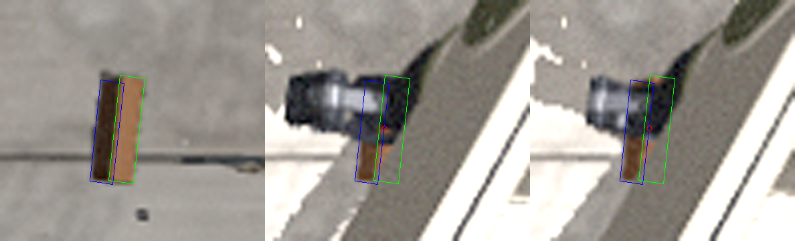

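```bash
python3 -m pendant '[[[0,0,0,0],[0,0,-0.1,0],[0,0,-0.2,0],[0,0,-0.3,0],[0,0,-0.4,0],[0,0,-0.4,0],[0,0,-0.4,0],[0,0,-0.3,0],[0,0,-0.2,0],[0,0,0,0]]]' - 30
python3 go.py 487.3 -288.3 80 -97.25
python3 - <<'E'
from h import *
n='top';cv2.imwrite(f'pics/{n}3.png',snapshot(n)[:,:,::-1])
t=cv2.imread('pics/top3.png')[200:300,350:480]
cv2.imwrite('pics/c4.png',cv2.resize(t,(780,600)))
E
```

```text
time: 5.3
tool_pos: [490.3, -290.6, 78.1]
tcp_rot: [179.0, 0.9, -97.2]
ft_force: [-0.5, -0.7, 0.9]
finger_gap: 0.0
t 5.3 pos [ 490.3 -290.6   78.1] rot [179.02   0.89 -97.17] F [-0.5 -0.7  0.9] gap 0.0
units x,y,z,turn: [-0.095  0.161 -0.097  0.018]
```

View pics/c4.png

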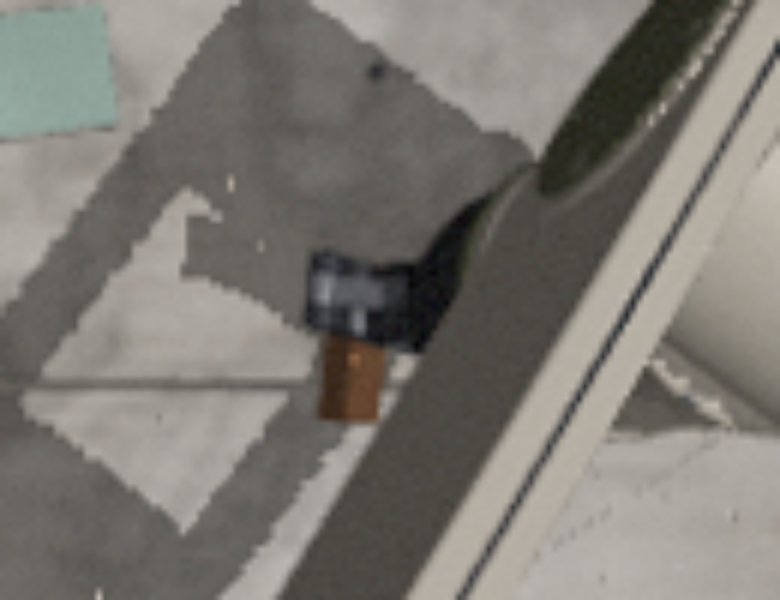

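```bash
python3 - <<'E'
from h import *
s=sense();p=s['tool_pos'];a=s['tcp_rot']
from scipy.spatial.transform import Rotation as Ro
R=Ro.from_euler('xyz',a,degrees=True).as_matrix()
for h in(0,19,73,120,170): print(h,np.round(proj('top',[p-R[:,2]*h]),1))
im=cv2.imread('pics/top3.png')
x,y,w,h=380,225,66,60;k=9
c=cv2.resize(im[y:y+h,x:x+w],(w*k,h*k),interpolation=cv2.INTER_CUBIC)
c=np.clip(c.astype(int)*1.8,0,255).astype(np.uint8)
for z,g in((0,(255,0,0)),(18.7,(0,255,0)),(73,(0,0,255)),(120,(0,255,255))):
    q=(proj('top',[p-R[:,2]*z])[0]-[x,y]+.5)*k; cv2.circle(c,tuple(int(v) for v in q),4,g,2)
cv2.imwrite('pics/c5.png',c)
c=calibration('top')['world_to_cam'];print(-c[:3,:3].T@c[:3,3])
E
```

```text
0 [[415.8 255. ]]
19 [[418.2 254.5]]
73 [[425.8 253.1]]
120 [[433.1 251.8]]
170 [[441.7 250.2]]
[ 451.43518186  -15.84773301 1097.81122433]
```

View pics/c5.png

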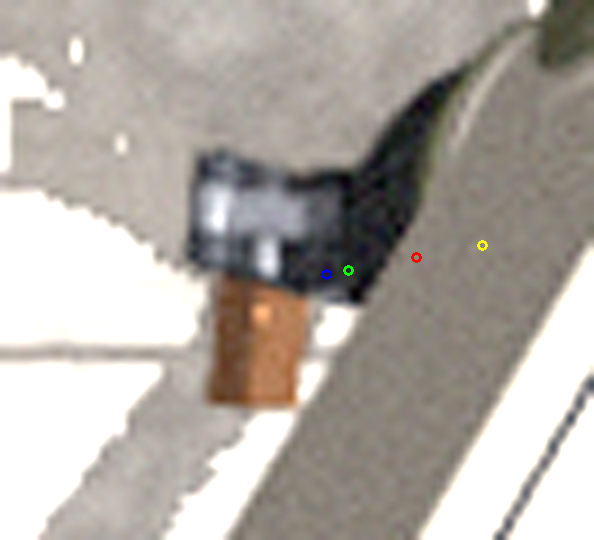

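The fingers shut without the strip between them, and the strip hasn't moved. In the top view the gripper doesn't appear where the reported TCP projects. I'll move it into clear view and check with both cameras.

```bash
python3 -m pendant '[[[-0.8,0.15,-0.2,0],[-0.9,0.15,-0.3,0],[-0.9,0.15,-0.3,0],[-0.9,0.15,-0.3,0],[-0.9,0.15,-0.3,0],[-0.9,0.15,-0.2,0],[-0.9,0.15,0,0],[-0.9,0.15,0,0],[-0.6,0.15,0,0],[0,0,0,0]]]' -1 30
python3 go.py 487.3 -288.3 24 -97.25
python3 - <<'E'
from h import *
from scipy.spatial.transform import Rotation as Ro
s=sense();p=s['tool_pos'];R=Ro.from_euler('xyz',s['tcp_rot'],degrees=True).as_matrix()
o=[]
for n,b in(("top",(290,190,160,100)),("scene",(220,150,160,100))):
    im=snapshot(n)[:,:,::-1];cv2.imwrite(f'pics/{n}4.png',im)
    q=[proj(n,[p-R[:,2]*h])[0] for h in(0,73,150)]; print(n,np.round(q,1))
    im=im.copy()
    t=cv2.resize(im,None,fx=1,fy=1)
    for v,g in zip(q,((255,0,0),(0,0,255),(0,255,255))): cv2.circle(t,tuple(int(round(x)) for x in v),2,g,-1)
    x,y=max(int(q[0][0])-60,0),max(int(q[0][1])-75,0)
    o.append(cv2.resize(t[y:y+120,x:x+130],(390,360),interpolation=cv2.INTER_CUBIC)); print(x,y)
cv2.imwrite('pics/c6.png',np.hstack(o))
E
```

```text
time: 6.18
tool_pos: [480.0, -128.3, 110.3]
tcp_rot: [178.7, 1.0, -97.4]
ft_force: [-0.5, 0.4, 0.5]
finger_gap: 0.1
t 6.18 pos [ 480.  -128.3  110.3] rot [178.73   1.01 -97.37] F [-0.5  0.4  0.5] gap 0.1
units x,y,z,turn: [ 7.886 -1.385  4.317 -0.026]
top [[344.2 258.5]
 [349.2 256.8]
 [355.4 254.6]]
284 183
scene [[350.3 203.2]
 [354.9 177.3]
 [360.5 145.9]]
290 128
```

View pics/c6.png

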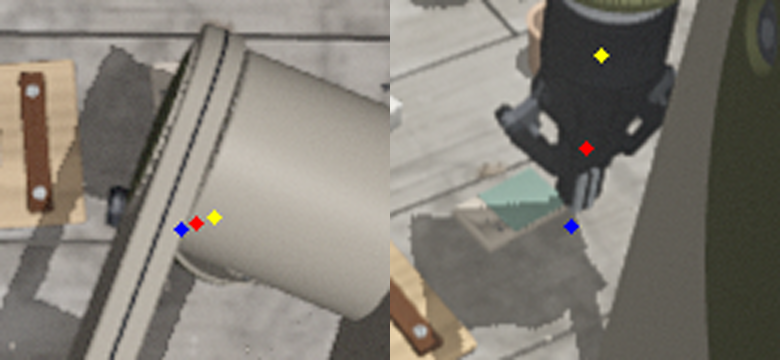

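View pics/scene4.png

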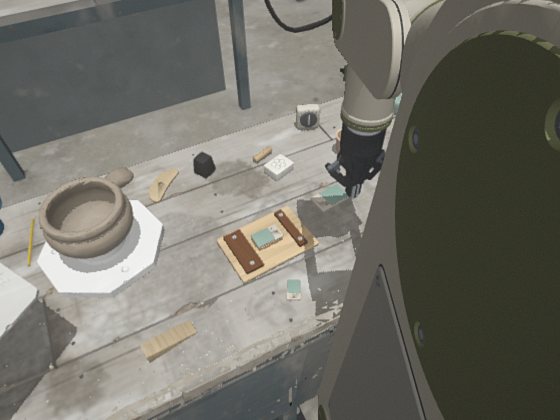

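View pics/top4.png

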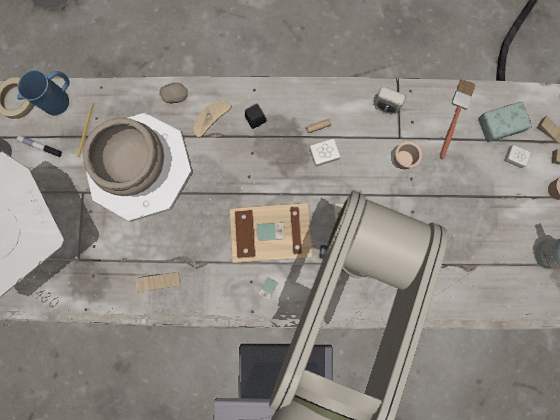

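```bash
python3 - <<'E'
from h import *
im=cv2.imread('pics/scene4.png');x,y,w,h=320,140,66,75;k=8
c=cv2.resize(im[y:y+h,x:x+w],(w*k,h*k),interpolation=cv2.INTER_CUBIC)
c=np.clip(c.astype(int)*1.7,0,255).astype(np.uint8)
from scipy.spatial.transform import Rotation as Ro
p=np.array([480,-128.3,110.3]);R=Ro.from_euler('xyz',[178.73,1.01,-97.37],degrees=True).as_matrix()
for hh in(0,10,20,30,54+18.7):
    for s in(-14.5,0,14.5):
        q=(proj('scene',[p-R[:,2]*hh+R[:,0]*s])[0]-[x,y]+.5)*k; cv2.circle(c,tuple(int(v) for v in q),2,(0,0,255) if s==0 else (0,255,0),-1)
cv2.imwrite('pics/c7.png',c)
E
```

```text
(no output)
```

View pics/c7.png

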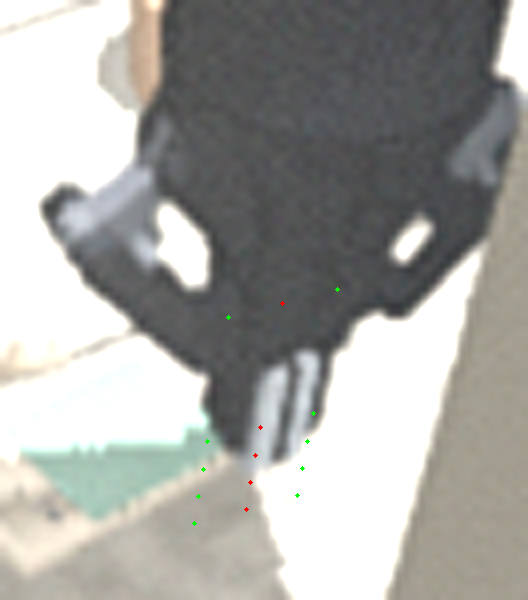

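```bash
python3 - <<'E'
from h import *
from scipy.spatial.transform import Rotation as Ro
p=np.array([480,-128.3,110.3]);R=Ro.from_euler('xyz',[178.73,1.01,-97.37],degrees=True).as_matrix()
o1,d1=ray('top',[[321.3,251.5]]);o2,d2=ray('scene',[[327.5,165.5]])
d1=d1[0]/np.linalg.norm(d1);d2=d2[0]/np.linalg.norm(d2)
A=np.c_[d1,-d2];t=np.linalg.lstsq(A,o2-o1,rcond=None)[0]
a,b=o1+d1*t[0],o2+d2*t[1];print(a,b,'in tool',R.T@((a+b)/2-p))
# tip ray in scene, intersect vertical plane jaw x=0 and y=0 of tool
o,d=ray('scene',[[320+(262)/8-.5,140+458/8-.5]]);d=d[0]
for ax in(0,1):
    t=((p-o)@R[:,ax])/(d@R[:,ax]);print(ax,R.T@(o+d*t-p))
E
python3 - <<'E'
import cv2,numpy as np
t=cv2.imread('pics/top4.png')[235:265,305:345];cv2.imwrite('pics/c8.png',np.clip(cv2.resize(t,(640,480),interpolation=cv2.INTER_CUBIC).astype(int)*1.7,0,255))
E
```

```text
[489.11236744 -71.53517826 233.67293663] [490.36452383 -69.65086788 233.60610161] in tool [ -60.64445001    0.45541195 -122.30949583]
0 [-2.79705365e-14  3.00183004e+00 -2.20252088e+01]
1 [ 1.97610256e+00  1.90833116e-14 -1.83822374e+01][ WARN:0@0.067] global loadsave.cpp:1063 imwrite_ Unsupported depth image for selected encoder is fallbacked to CV_8U.
```

View pics/c8.png

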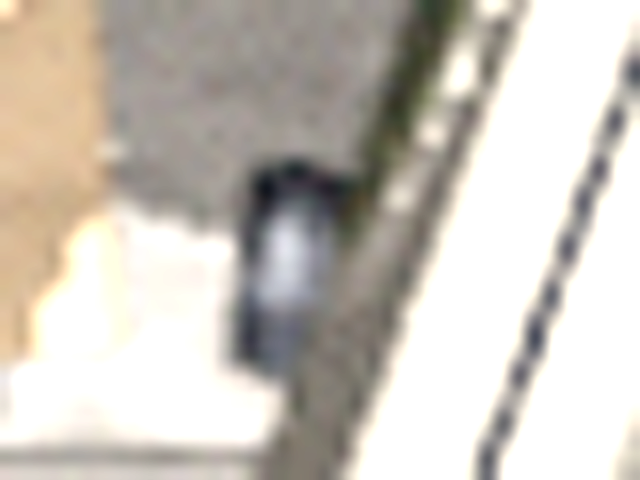

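Triangulating the knuckle puts it on the tool axis laterally (0.5 mm). The visible shut fingertips sit about 18 to 20 mm behind the reported TCP, so the fingers closed over the strip's top. I'll go back and grasp about 20 mm lower.

```bash
python3 -m pendant '[[[0.8,-0.14,0,0],[0.85,-0.14,0,0],[0.85,-0.14,0,0],[0.85,-0.14,0.2,0],[0.85,-0.14,0.3,0],[0.85,-0.14,0.3,0],[0.85,-0.14,0.3,0],[0.85,-0.14,0.3,0],[0.8,-0.14,0.3,0],[0.4,-0.14,0.2,0]]]' 1 30
python3 go.py 487.3 -288.3 4 -97.25
```

```text
time: 7.12
tool_pos: [485.4, -308.0, 67.0]
tcp_rot: [178.8, 0.7, -97.6]
ft_force: [0.7, -0.5, -0.4]
finger_gap: 85.2
t 7.12 pos [ 485.4 -308.    67. ] rot [178.81   0.71 -97.61] F [ 0.7 -0.5 -0.4] gap 85.2
units x,y,z,turn: [-0.989  0.037  3.15  -0.079]
```

```bash
python3 -m pendant '[[[-0.4,0.02,0,-0.08],[-0.4,0.02,0,0],[-0.25,0,0,0],[0,0,0.2,0],[0,0,0.4,0],[0,0,0.4,0],[0,0,0.3,0],[0,0,0.2,0],[0,0,0,0],[0,0,0,0]]]' 1 30
python3 go.py 487.3 -288.3 4 -97.25
```

```text
time: 7.95
tool_pos: [485.6, -284.7, 32.3]
tcp_rot: [178.7, 0.8, -97.3]
ft_force: [-0.1, 0.6, 1.2]
finger_gap: 85.7
t 7.95 pos [ 485.6 -284.7   32.3] rot [178.67   0.79 -97.27] F [-0.1  0.6  1.2] gap 85.7
units x,y,z,turn: [ 0.168 -0.105  1.414 -0.005]
```

```bash
python3 -m pendant '[[[0.1,-0.1,0.1,0],[0.07,0,0.25,0],[0,0,0.35,0],[0,0,0.35,0],[0,0,0.25,0],[0,0,0.1,0],[0,0,0,0],[0,0,0,0],[0,0,0,0],[0,0,0,0]]]' 1 30
python3 go.py 487.3 -288.3 4 -97.25
```

```text
time: 8.78
tool_pos: [486.6, -288.7, 1.0]
tcp_rot: [178.7, 0.8, -97.3]
ft_force: [0.2, 0.1, 0.1]
finger_gap: 85.1
t 8.78 pos [ 486.6 -288.7    1. ] rot [178.66   0.79 -97.32] F [0.2 0.1 0.1] gap 85.1
units x,y,z,turn: [-0.025 -0.031 -0.148 -0.014]
```

```bash
python3 -m pendant '[[[0,0,-0.15,0],[0,0,0,0],[0,0,0,0],[0,0,0,0],[0,0,0,0],[0,0,0,0],[0,0,0,0],[0,0,0,0],[0,0,0,0],[0,0,0,0]]]' -1 30
python3 go.py 487.3 -288.3 4 -97.25
```

```text
time: 9.62
tool_pos: [487.9, -289.5, 6.2]
tcp_rot: [178.8, 0.7, -97.3]
ft_force: [0.7, 0.1, 1.6]
finger_gap: 13.3
t 9.62 pos [ 487.9 -289.5    6.2] rot [178.81   0.7  -97.31] F [0.7 0.1 1.6] gap 13.3
units x,y,z,turn: [-0.058  0.035  0.108 -0.012]
```

```bash
python3 -m pendant '[[[0,0,-0.3,0],[0,0,-0.6,0],[0,0,-0.8,0],[-0.3,0,-0.8,0],[-0.6,-0.05,-0.8,0],[-0.9,-0.05,-0.5,0],[-0.9,-0.05,-0.2,0],[-0.9,-0.05,0,0],[-0.9,-0.05,0,0],[-0.9,-0.05,0,0]]]' -1 30
python3 go.py 546.5 -5.5 70 -85.35
```

```text
time: 10.45
tool_pos: [510.4, -184.7, 100.7]
tcp_rot: [179.1, 0.6, -97.6]
ft_force: [-0.4, -0.3, -0.4]
finger_gap: 13.4
t 10.45 pos [ 510.4 -184.7  100.7] rot [179.09   0.58 -97.63] F [-0.4 -0.3 -0.4] gap 13.4
units x,y,z,turn: [-9.118 -0.6    1.535 -2.679]
```

```bash
python3 -m pendant '[[[-0.95,-0.05,0,-0.2],[-0.95,-0.05,0,-0.3],[-0.95,-0.1,0,-0.3],[-0.95,-0.1,0.1,-0.3],[-0.95,-0.15,0.2,-0.3],[-0.95,-0.2,0.2,-0.3],[-0.95,-0.2,0.2,-0.3],[-0.8,-0.2,0.2,-0.3],[-0.5,-0.1,0.1,-0.3],[-0.2,0,0,0]]]' -1 30
python3 go.py 546.5 -5.5 60 -85.35
```

```text
time: 11.28
tool_pos: [545.5, -12.8, 95.5]
tcp_rot: [180.0, 0.5, -85.0]
ft_force: [0.4, 0.3, -0.5]
finger_gap: 13.0
t 11.28 pos [545.5 -12.8  95.5] rot [179.97   0.54 -84.99] F [ 0.4  0.3 -0.5] gap 13.0
units x,y,z,turn: [-0.361 -0.081  1.776  0.078]
```

```bash
python3 -m pendant '[[[-0.15,-0.08,0.1,0.05],[-0.15,0,0.3,0],[0,0,0.4,0],[0,0,0.4,0],[0,0,0.3,0],[0,0,0.15,0],[0,0,0.05,0],[0,0,0,0],[0,0,0,0],[0,0,0,0]]]' -1 30
python3 go.py 546.5 -5.5 60 -85.35
python3 - <<'E'
from h import *
im=snapshot('top')[:,:,::-1].copy();cv2.imwrite('pics/top5.png',im)
s=snapshot('scene')[:,:,::-1].copy();cv2.imwrite('pics/scene5.png',s)
cv2.imwrite('pics/c9.png',np.hstack([cv2.resize(im[190:270,220:320],(500,400),interpolation=cv2.INTER_CUBIC),cv2.resize(s[170:290,215:305],(300,400),interpolation=cv2.INTER_CUBIC)]))
E
```

```text
time: 12.12
tool_pos: [545.7, -9.2, 58.4]
tcp_rot: [179.9, 0.5, -85.5]
ft_force: [0.4, -0.7, -0.6]
finger_gap: 13.1
t 12.12 pos [545.7  -9.2  58.4] rot [179.88   0.47 -85.54] F [ 0.4 -0.7 -0.6] gap 13.1
units x,y,z,turn: [-0.183 -0.055 -0.081 -0.041]
```

View pics/c9.png

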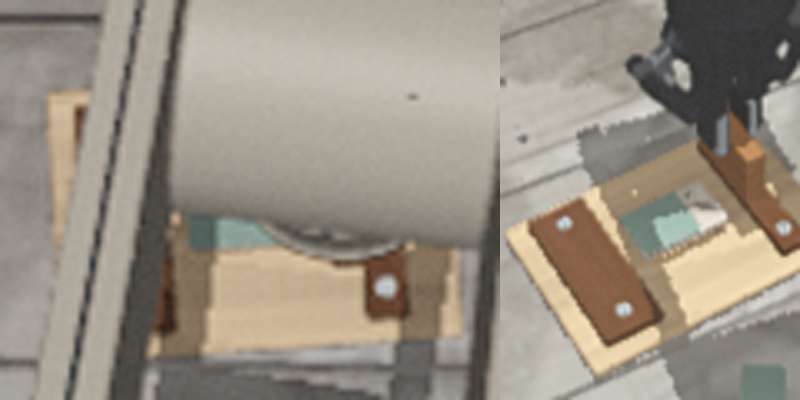

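View pics/scene5.png

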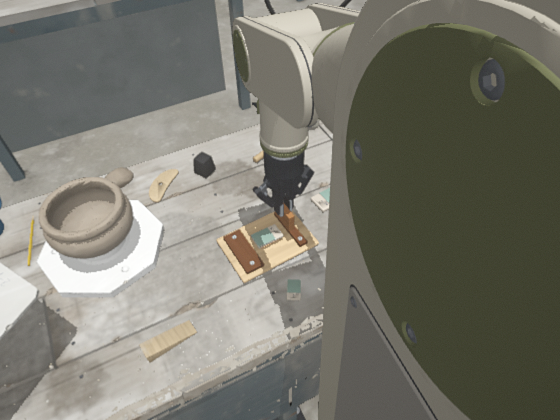

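```bash
python3 - <<'E'
from h import *
c=calibration('scene')['world_to_cam'];print(-c[:3,:3].T@c[:3,3])
im=cv2.imread('pics/scene5.png');x,y,w,h=262,185,60,75;k=8
c=cv2.resize(im[y:y+h,x:x+w],(w*k,h*k),interpolation=cv2.INTER_CUBIC)
d=c.copy()
s=sense();p=s['tool_pos'];a=np.radians(s['tcp_rot'][2]+90);ux=np.array([np.cos(a),np.sin(a)]);uy=np.array([-np.sin(a),np.cos(a)])
def poly(C,ux,uy,L,W,z,col):
    P=[np.r_[C+ux*i*L/2+uy*j*W/2,z] for i,j in((1,1),(1,-1),(-1,-1),(-1,1))]
    q=((proj('scene',P)-[x,y]+.5)*k).astype(int);cv2.polylines(d,[q],True,col,1)
zb=p[2]-5
poly(p[:2],ux,uy,60,14,zb,(255,0,0));poly(p[:2],ux,uy,60,14,zb+46,(0,255,0))
a=np.radians(4.65);jx=np.array([np.cos(a),np.sin(a)]);jy=np.array([-np.sin(a),np.cos(a)])
poly(np.array([543,34.7])-60*jy,jx,jy,110,20,22,(255,255,0))
poly(np.array([543,34.7]),jx,jy,38,62,29.5,(255,0,255))
cv2.imwrite('pics/c10.png',np.hstack([c,d])[:, :960][:, :]);im2=cv2.imread('pics/c10.png');cv2.imwrite('pics/c10.png',cv2.resize(im2,(800,500)))
E
```

```text
[ 26.82421284 257.35467921 768.57992595]
```

View pics/c10.png

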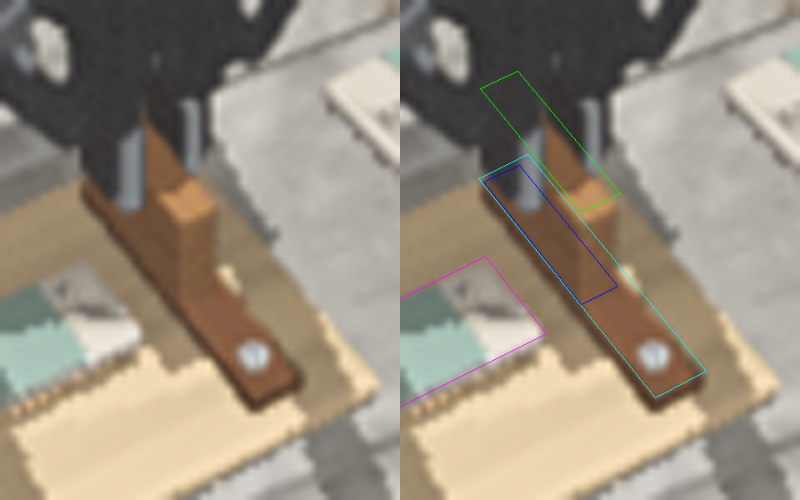

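```bash
python3 -m pendant '[[[-0.1,-0.05,0,-0.04],[-0.08,0,0,0],[0,0,0.1,0],[0,0,0.25,0],[0,0,0.3,0],[0,0,0.25,0],[0,0,0.15,0],[0,0,0,0],[0,0,0,0],[0,0,0,0]]]' -1 30
python3 go.py 546.5 -5.5 17 -85.35
```

```text
time: 13.05
tool_pos: [546.8, -4.6, 35.6]
tcp_rot: [179.9, 0.5, -85.3]
ft_force: [0.3, -0.1, -0.6]
finger_gap: 13.3
t 13.05 pos [546.8  -4.6  35.6] rot [179.94   0.47 -85.3 ] F [ 0.3 -0.1 -0.6] gap 13.3
units x,y,z,turn: [0.042 0.02  0.929 0.012]
```

```bash
python3 - <<'E'
from h import *
im=snapshot('scene')[:,:,::-1].copy();cv2.imwrite('pics/scene6.png',im);x,y,w,h=262,195,60,75;k=8
c=cv2.resize(im[y:y+h,x:x+w],(w*k,h*k),interpolation=cv2.INTER_CUBIC)
d=c.copy()
s=sense();p=s['tool_pos'];a=np.radians(s['tcp_rot'][2]+90);ux=np.array([np.cos(a),np.sin(a)]);uy=np.array([-np.sin(a),np.cos(a)])
def poly(C,ux,uy,L,W,z,col):
    P=[np.r_[C+ux*i*L/2+uy*j*W/2,z] for i,j in((1,1),(1,-1),(-1,-1),(-1,1))]
    q=((proj('scene',P)+[0,1.5]-[x,y]+.5)*k).astype(int);cv2.polylines(d,[q],True,col,1)
zb=p[2]-5
poly(p[:2],ux,uy,60,14,zb,(255,0,0));poly(p[:2],ux,uy,60,14,zb+46,(0,255,0))
a=np.radians(4.65);jx=np.array([np.cos(a),np.sin(a)]);jy=np.array([-np.sin(a),np.cos(a)])
poly(np.array([543,34.7])-60*jy,jx,jy,110,20,22,(255,255,0))
poly(np.array([543,34.7]),jx,jy,38,62,29.5,(255,0,255))
cv2.imwrite('pics/c11.png',cv2.resize(np.hstack([c,d]),(800,500)))
E
```

```text
(no output)
```

View pics/c11.png

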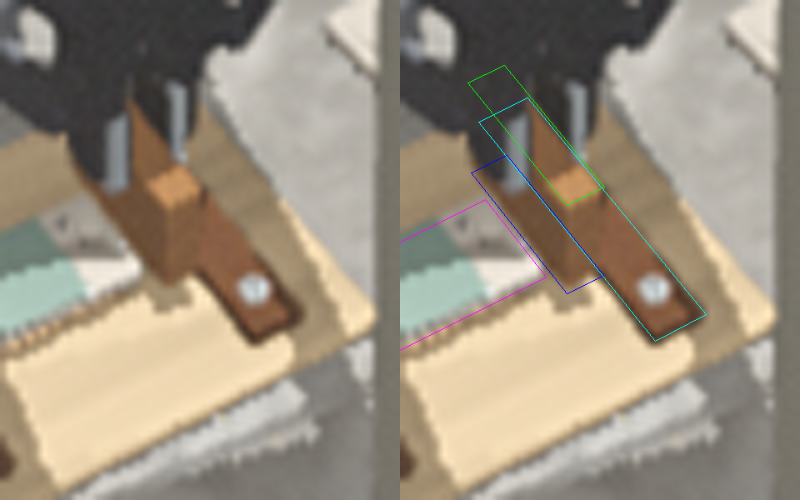

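```bash
python3 -m pendant '[[[0.04,0.02,0.1,0],[0,0,0.2,0],[0,0,0.2,0],[0,0,0.15,0],[0,0,0.1,0],[0,0,0.05,0],[0,0,0,0],[0,0,0,0],[0,0,0,0],[0,0,0,0]]]' -1 30
python3 go.py 546.5 -5.5 17 -85.35
```

```text
time: 13.93
tool_pos: [547.4, -5.6, 18.9]
tcp_rot: [-180.0, 0.4, -85.3]
ft_force: [1.1, 0.4, -0.7]
finger_gap: 13.4
t 13.93 pos [547.4  -5.6  18.9] rot [-179.95    0.44  -85.3 ] F [ 1.1  0.4 -0.7] gap 13.4
units x,y,z,turn: [-0.009  0.045  0.094  0.01 ]
```

No lateral contact, and the strip is inside the gap. I'll lower it until it touches the floor.

```bash
python3 -m pendant '[[[0,0.03,0.08,0],[0,0,0.06,0],[0,0,0.06,0],[0,0,0.03,0],[0,0,0,0],[0,0,0,0],[0,0,0,0],[0,0,0,0],[0,0,0,0],[0,0,0,0]]]' -1 30
python3 go.py 546.5 -5.5 17 -85.35
```

```text
time: 14.77
tool_pos: [549.1, -5.8, 18.3]
tcp_rot: [-179.7, 0.4, -85.3]
ft_force: [0.3, 0.1, 0.8]
finger_gap: 13.1
t 14.77 pos [549.1  -5.8  18.3] rot [-179.69    0.39  -85.29] F [0.3 0.1 0.8] gap 13.1
units x,y,z,turn: [-0.027  0.13   0.064  0.014]
```

```bash
python3 -m pendant '[[[0,0.1,0,0],[0,0,0,0],[0,0,0,0],[0,0,0,0],[0,0,0,0],[0,0,0.05,0],[0,0,0.08,0],[0,0,0.08,0],[0,0,0.08,0],[0,0,0.08,0]]]' -1 30
python3 go.py 546.5 -5.5 17 -85.35
python3 - <<'E'
from h import *
im=snapshot('scene')[:,:,::-1].copy();cv2.imwrite('pics/scene7.png',im);x,y,w,h=262,195,60,75
cv2.imwrite('pics/c12.png',cv2.resize(im[y:y+h,x:x+w],(480,600),interpolation=cv2.INTER_CUBIC))
E
```

```text
time: 15.6
tool_pos: [547.9, -6.1, 17.9]
tcp_rot: [-179.7, 0.4, -85.3]
ft_force: [-8.7, 0.3, 17.4]
finger_gap: 13.0
t 15.6 pos [547.9  -6.1  17.9] rot [-179.69    0.36  -85.27] F [-8.7  0.3 17.4] gap 13.0
units x,y,z,turn: [-0.036  0.066  0.044  0.018]
```

View pics/c12.png

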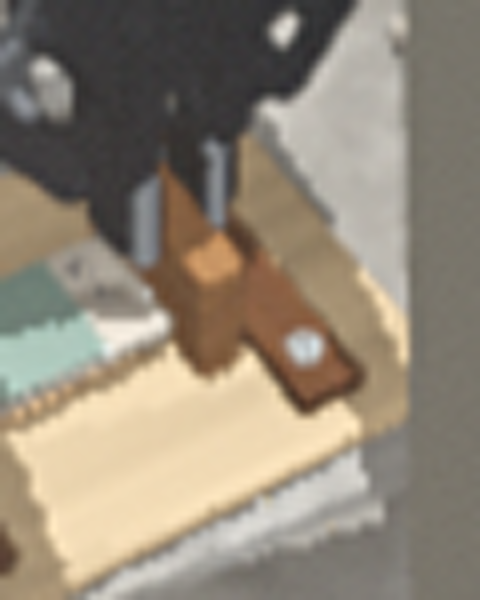

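```bash
python3 -m pendant '[[[0,0,-0.02,0],[0,0,0,0],[0,0,0,0],[0,0,0,0],[0,0,0,0],[0,0,0,0],[0,0,0,0],[0,0,0,0],[0,0,0,0],[0,0,0,0]]]' -0.3 20
python3 go.py 546.5 -5.5 17 -85.35
```

```text
time: 16.48
tool_pos: [547.2, -6.1, 17.5]
tcp_rot: [-179.8, 0.4, -85.3]
ft_force: [0.8, -0.4, 0.2]
finger_gap: 30.0
t 16.48 pos [547.2  -6.1  17.5] rot [-179.78    0.38  -85.27] F [ 0.8 -0.4  0.2] gap 30.0
units x,y,z,turn: [-0.032  0.032  0.023  0.018]
```

```bash
python3 -m pendant '[[[0,0,-0.1,0],[0,0,-0.2,0],[0,0,-0.3,0],[0,0,-0.4,0],[0,0,-0.5,0],[0,0,-0.6,0],[0,0,-0.6,0],[0,0,-0.6,0],[0,0,-0.4,0],[0,0,-0.1,0]]]' -0.3 20
python3 go.py 544.0 34.4 60 -85.35
python3 - <<'E'
from h import *
im=snapshot('scene')[:,:,::-1].copy();cv2.imwrite('pics/scene8.png',im);x,y,w,h=212,190,115,95
cv2.imwrite('pics/c13.png',cv2.resize(im[y:y+h,x:x+w],(690,570),interpolation=cv2.INTER_CUBIC))
E
```

```text
time: 17.32
tool_pos: [547.9, -6.8, 103.8]
tcp_rot: [-179.6, 0.3, -85.3]
ft_force: [-0.1, 0.4, 0.7]
finger_gap: 29.7
t 17.32 pos [547.9  -6.8 103.8] rot [-179.6     0.34  -85.26] F [-0.1  0.4  0.7] gap 29.7
units x,y,z,turn: [-2.068  0.026  2.192  0.019]
```

View pics/c13.png

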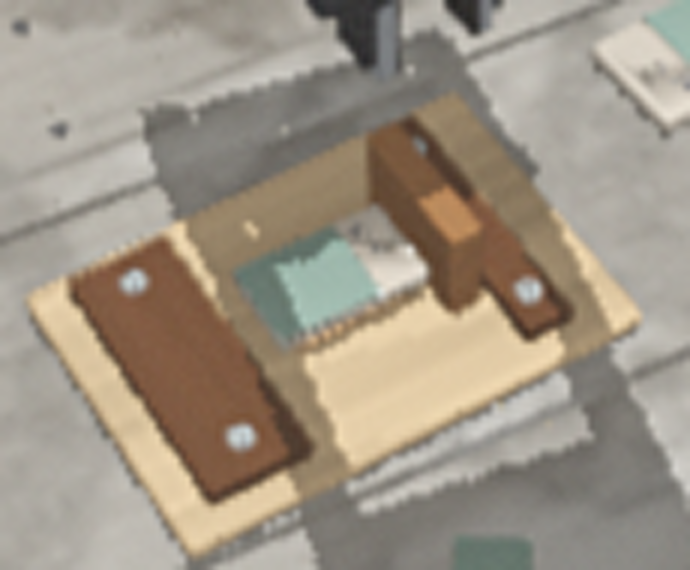

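```bash
python3 -m pendant '[[[-0.3,0,0,0.02],[-0.4,0,0,0],[-0.4,0,0,0],[-0.4,0,0,0],[-0.35,0,0.1,0],[-0.15,0,0.3,0],[0,0,0.4,0],[0,0,0.4,0],[0,0,0.3,0],[0,0,0,0]]]' -1 30
python3 go.py 543.8 34.4 30 -85.35
```

```text
time: 18.2
tool_pos: [541.7, 39.2, 67.2]
tcp_rot: [-179.9, 0.4, -85.3]
ft_force: [0.4, -0.2, 0.0]
finger_gap: -0.2
t 18.2 pos [541.7  39.2  67.2] rot [-179.9     0.39  -85.26] F [ 0.4 -0.2  0. ] gap -0.2
units x,y,z,turn: [ 0.246 -0.083  1.858  0.02 ]
```

```bash
python3 -m pendant '[[[0.12,-0.08,0,0.02],[0.12,0,0.2,0],[0,0,0.3,0],[0,0,0.4,0],[0,0,0.35,0],[0,0,0.3,0],[0,0,0.2,0],[0,0,0.1,0],[0,0,0,0],[0,0,0,0]]]' -1 30
python3 go.py 543.8 34.4 10 -85.35
```

```text
time: 19.03
tool_pos: [543.2, 32.7, 24.7]
tcp_rot: [180.0, 0.4, -85.5]
ft_force: [0.4, 0.2, 0.5]
finger_gap: -0.3
t 19.03 pos [543.2  32.7  24.7] rot [179.97   0.38 -85.49] F [0.4 0.2 0.5] gap -0.3
units x,y,z,turn: [-0.081 -0.038  0.734 -0.03 ]
```

```bash
python3 -m pendant '[[[-0.08,-0.04,0,-0.03],[0,0,0.1,0],[0,0,0.15,0],[0,0,0.15,0],[0,0,0.1,0],[0,0,0,0],[0,0,0,0],[0,0,0,0],[0,0,0,0],[0,0,0,0]]]' -1 30
python3 go.py 543.8 34.4 10 -85.35
python3 - <<'E'
from h import *
im=snapshot('scene')[:,:,::-1].copy();cv2.imwrite('pics/scene9.png',im);x,y,w,h=212,190,115,95
cv2.imwrite('pics/c14.png',cv2.resize(im[y:y+h,x:x+w],(690,570),interpolation=cv2.INTER_CUBIC))
E
```

```text
time: 19.87
tool_pos: [545.1, 34.8, 15.1]
tcp_rot: [-179.9, 0.4, -85.3]
ft_force: [0.1, -0.0, 0.4]
finger_gap: -0.2
t 19.87 pos [545.1  34.8  15.1] rot [-179.89    0.37  -85.31] F [ 0.1 -0.   0.4] gap -0.2
units x,y,z,turn: [0.015 0.068 0.253 0.009]
```

View pics/c14.png

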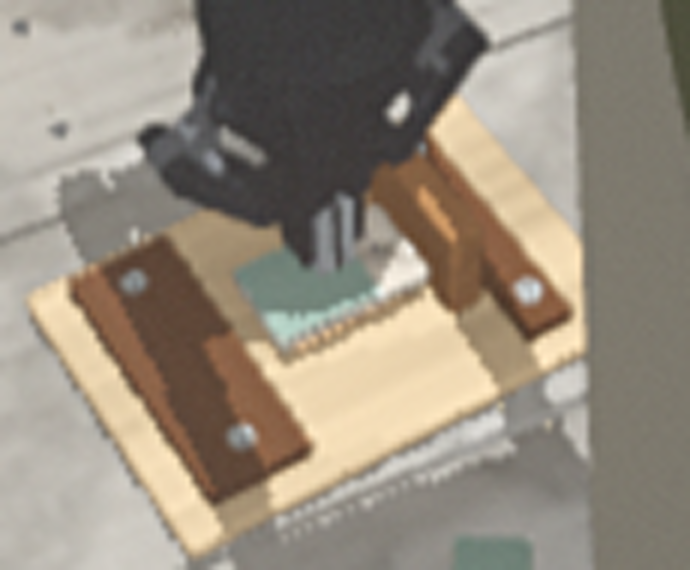

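```bash
python3 -m pendant '[[[0,0.02,0.05,0],[0,0,0.08,0],[0,0,0.08,0],[0,0,0.08,0],[0,0,0.08,0],[0,0,0.08,0],[0,0,0.08,0],[0,0,0.08,0],[0,0,0.08,0],[0,0,0.08,0]]]' -1 30
python3 go.py 543.8 34.4 3 -85.35
```

```text
time: 20.75
tool_pos: [545.2, 34.8, -0.4]
tcp_rot: [-179.8, 0.4, -85.3]
ft_force: [-3.2, 0.1, 7.1]
finger_gap: 0.2
t 20.75 pos [ 5.452e+02  3.480e+01 -4.000e-01] rot [-179.85    0.36  -85.31] F [-3.2  0.1  7.1] gap 0.2
units x,y,z,turn: [ 0.016  0.072 -0.17   0.009]
```

```bash
python3 -m pendant '[[[0,0.03,0.08,0],[0,0.03,0.08,0],[0,0.03,0.08,0],[0,0.03,0.08,0],[0,0.03,0.08,0],[0,0.03,0.08,0],[0,0.03,0.08,0],[0,0.03,0.08,0],[0,0.03,0.08,0],[0,0.03,0.08,0]]]' -1 30
python3 go.py 543.8 34.4 3 -85.35
python3 - <<'E'
from h import *
im=snapshot('scene')[:,:,::-1].copy();cv2.imwrite('pics/scene10.png',im);x,y,w,h=212,190,115,95
cv2.imwrite('pics/c15.png',cv2.resize(im[y:y+h,x:x+w],(690,570),interpolation=cv2.INTER_CUBIC))
print(sense()['ft_force'])
E
```

```text
time: 21.58
tool_pos: [545.5, 34.8, -4.1]
tcp_rot: [-179.3, 0.3, -85.3]
ft_force: [-6.6, -0.6, 16.4]
finger_gap: -0.1
t 21.58 pos [545.5  34.8  -4.1] rot [-179.31    0.32  -85.26] F [-6.6 -0.6 16.4] gap -0.1
units x,y,z,turn: [ 0.013  0.088 -0.355  0.019]
[-6.36368075 -1.00938606 15.6707161 ]
```

View pics/c15.png

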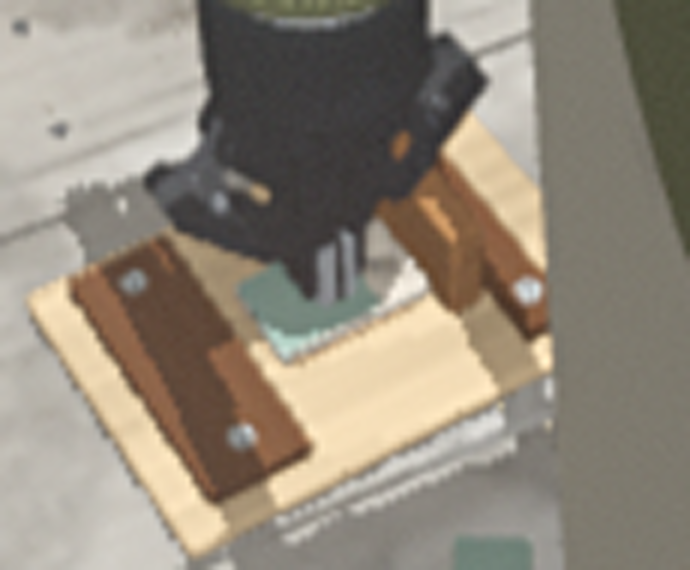

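```bash
python3 -m pendant '[[[0,0.05,0.08,0],[0,0.08,0.08,0],[0,0.1,0.08,0],[0,0.12,0.08,0],[0,0.12,0.08,0],[0,0.12,0.08,0],[0,0.12,0.08,0],[0,0.12,0.08,0],[0,0.12,0.08,0],[0,0.12,0.08,0]]]' -1 30
python3 go.py 543.8 34.4 3 -85.35
python3 - <<'E'
from h import *
im=snapshot('scene')[:,:,::-1].copy();cv2.imwrite('pics/scene11.png',im);x,y,w,h=212,190,115,95
cv2.imwrite('pics/c16.png',cv2.resize(im[y:y+h,x:x+w],(690,570),interpolation=cv2.INTER_CUBIC))
print(sense()['ft_force'])
E
```

```text
time: 22.47
tool_pos: [546.4, 34.8, -2.3]
tcp_rot: [-176.9, 0.2, -85.3]
ft_force: [1.2, 1.0, 8.7]
finger_gap: 0.1
t 22.47 pos [546.4  34.8  -2.3] rot [-176.85    0.24  -85.25] F [1.2 1.  8.7] gap 0.1
units x,y,z,turn: [ 0.012  0.129 -0.266  0.022]
[1.78951407 1.89437007 8.29349489]
```

View pics/c16.png

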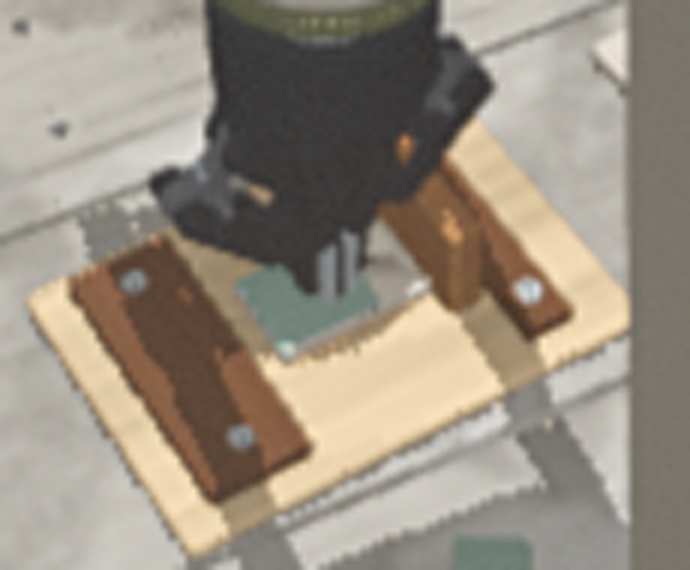

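```bash
python3 -m pendant '[[[0,-0.05,0.08,0],[0,-0.08,0.08,0],[0,-0.08,0.08,0],[0,-0.08,0.08,0],[0,-0.08,0.08,0],[0,-0.08,0.08,0],[0,-0.05,0.08,0],[0,-0.02,0.08,0],[0,0,0.08,0],[0,0,0.08,0]]]' -1 30
python3 go.py 543.8 34.4 3 -85.35
```

```text
time: 23.35
tool_pos: [562.6, 35.7, -4.0]
tcp_rot: [-176.5, 0.2, -85.2]
ft_force: [-8.7, -0.5, 16.7]
finger_gap: -0.3
t 23.35 pos [562.6  35.7  -4. ] rot [-1.7651e+02  1.5000e-01 -8.5180e+01] F [-8.7 -0.5 16.7] gap -0.3
units x,y,z,turn: [-0.015  0.94  -0.348  0.037]
```

```bash
python3 - <<'E'
from h import *
im=snapshot('scene')[:,:,::-1].copy();cv2.imwrite('pics/scene12.png',im);x,y,w,h=212,190,115,95
cv2.imwrite('pics/c17.png',cv2.resize(im[y:y+h,x:x+w],(690,570),interpolation=cv2.INTER_CUBIC))
E
```

```text
(no output)
```

View pics/c17.png

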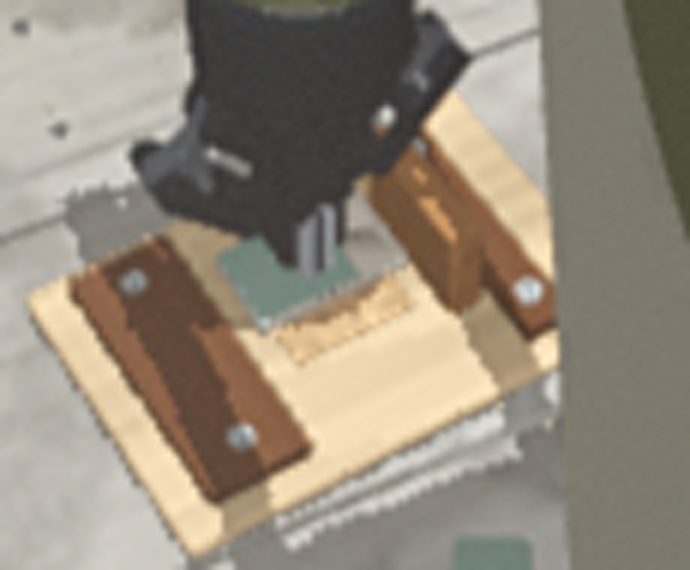

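The fingers dragged the tile about 16 mm along the jig in +x. I'll lift off, then push it back square from its far end with the shut fingers, with no downward load.

```bash
python3 -m pendant '[[[0,0,-0.1,0],[0,0,-0.2,0],[0,0,-0.4,0],[0,0,-0.4,0],[0,0,-0.3,0],[0,-0.5,-0.1,0],[0,-0.6,0,0],[0,-0.6,0,0],[0,-0.4,0,0],[0,0,0,0]]]' -1 30
python3 go.py 602 38.5 -1 -85.35
python3 - <<'E'
from h import *
im=snapshot('scene')[:,:,::-1].copy();cv2.imwrite('pics/scene13.png',im);x,y,w,h=212,190,115,95
t=snapshot('top')[:,:,::-1].copy();cv2.imwrite('pics/top13.png',t)
cv2.imwrite('pics/c18.png',np.hstack([cv2.resize(im[y:y+h,x:x+w],(460,380),interpolation=cv2.INTER_CUBIC),cv2.resize(t[190:270,225:295],(332,380),interpolation=cv2.INTER_CUBIC)]))
E
```

```text
time: 24.23
tool_pos: [604.9, 39.1, 34.6]
tcp_rot: [-176.3, 0.1, -85.2]
ft_force: [-0.3, -0.3, -0.3]
finger_gap: 0.0
t 24.23 pos [604.9  39.1  34.6] rot [-1.7634e+02  1.3000e-01 -8.5180e+01] F [-0.3 -0.3 -0.3] gap 0.0
units x,y,z,turn: [0.018 0.147 1.779 0.037]
```

View pics/c18.png

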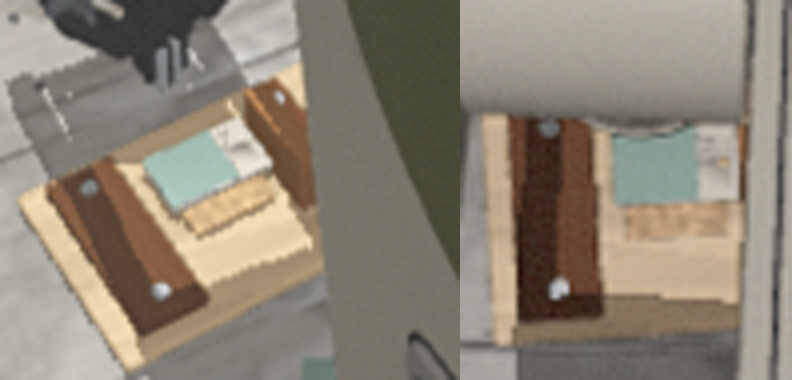

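```bash
python3 -m pendant '[[[0,0,0.1,0],[0,0,0.25,0],[0,0,0.35,0],[0,0,0.35,0],[0,0,0.3,0],[0,0,0.2,0],[0,0,0.1,0],[0,0,0,0],[0,0,0,0],[0,0,0,0]]]' -1 30
python3 go.py 582 38 -1 -85.35
python3 - <<'E'
from h import *
im=snapshot('scene')[:,:,::-1].copy();cv2.imwrite('pics/scene14.png',im);x,y,w,h=212,180,115,95
cv2.imwrite('pics/c19.png',cv2.resize(im[y:y+h,x:x+w],(690,570),interpolation=cv2.INTER_CUBIC))
E
```

```text
time: 25.17
tool_pos: [600.7, 39.3, -5.9]
tcp_rot: [-176.8, 0.2, -85.2]
ft_force: [0.0, 0.3, -0.1]
finger_gap: -0.2
t 25.17 pos [600.7  39.3  -5.9] rot [-176.83    0.18  -85.18] F [ 0.   0.3 -0.1] gap -0.2
units x,y,z,turn: [-0.014  0.935 -0.244  0.037]
```

View pics/c19.png

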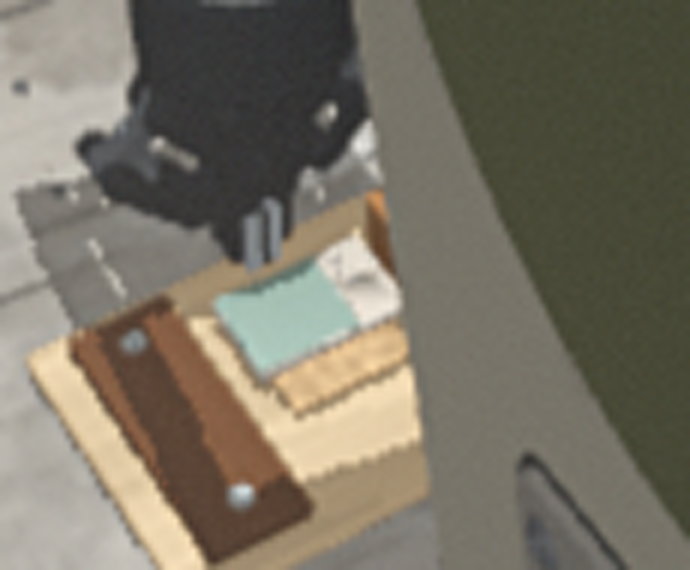

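```bash
python3 -m pendant '[[[0,0.05,-0.08,0],[0,0.1,-0.03,0],[0,0.12,0,0],[0,0.12,0,0],[0,0.12,0,0],[0,0.12,0,0],[0,0.08,0,0],[0,0.04,0,0],[0,0,0,0],[0,0,0,0]]]' -1 30
python3 go.py 576 37.3 -4 -85.35
cat > look.py <<'E'
from h import *
import sys
k=sys.argv[1]
im=snapshot('scene')[:,:,::-1].copy();cv2.imwrite(f'pics/scene{k}.png',im);x,y,w,h=212,190,115,95
t=snapshot('top')[:,:,::-1].copy();cv2.imwrite(f'pics/top{k}.png',t)
cv2.imwrite(f'pics/k{k}.png',np.hstack([cv2.resize(im[y:y+h,x:x+w],(460,380),interpolation=cv2.INTER_CUBIC),cv2.resize(t[190:270,225:295],(332,380),interpolation=cv2.INTER_CUBIC)]))
E
python3 look.py 20
```

```text
time: 26.05
tool_pos: [585.5, 37.9, -2.1]
tcp_rot: [-176.6, 0.2, -85.2]
ft_force: [-0.2, -0.8, -0.3]
finger_gap: 0.0
t 26.05 pos [585.5  37.9  -2.1] rot [-1.766e+02  1.500e-01 -8.518e+01] F [-0.2 -0.8 -0.3] gap 0.0
units x,y,z,turn: [-0.012  0.476  0.094  0.038]
```

View pics/k20.png

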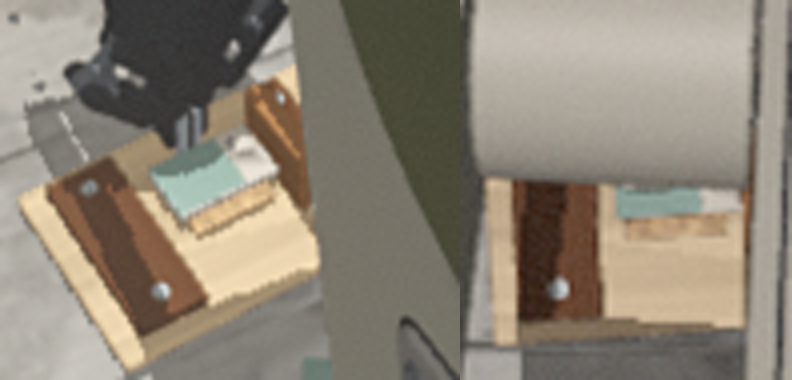

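```bash
cat > edge.py <<'E'
from h import *
import sys
def near(f):
    im=cv2.imread(f'pics/{f}.png').astype(np.float32)
    x,y,w,h=254,210,34,45
    up=cv2.resize(im[y:y+h,x:x+w],None,fx=8,fy=8,interpolation=cv2.INTER_CUBIC)
    m=((up[...,2]-up[...,0])/(up.sum(2)/3)<0.17)
    pts=[]
    for c in range(7*8,25*8,4):
        r=np.where(m[:,c])[0]
        r=r[(r<36*8)]
        if len(r): pts.append(((c+.5)/8-.5+x,(r.max()+1)/8-.5+y))
    P=onz('top',pts,29.5 if len(sys.argv)<3 else float(sys.argv[2])); 
    k=np.polyfit(P[:,1],P[:,0],1); res=P[:,0]-np.polyval(k,P[:,1]); g=abs(res-np.median(res))<1.5
    k=np.polyfit(P[g,1],P[g,0],1); print(f,'x of near edge at y=34.5:',round(np.polyval(k,34.5),1),'yaw',round(-np.degrees(np.arctan(k[0])),2),g.sum(),len(g))
near('top0');near(sys.argv[1])
E
python3 edge.py top20; python3 edge.py top13
```

```text
top0 x of near edge at y=34.5: 525.5 yaw 5.06 36 36
top20 x of near edge at y=34.5: 535.2 yaw 5.56 36 36
top0 x of near edge at y=34.5: 525.5 yaw 5.06 36 36
top13 x of near edge at y=34.5: 541.2 yaw 3.68 36 36
```

```bash
python3 -m pendant '[[[0,0.05,0,0],[0,0.08,0,0],[0,0.1,0,0],[0,0.08,0,0],[0,0.06,0,0],[0,0.04,0,0],[0,0.02,0,0],[0,0,0,0],[0,0,0,0],[0,0,0,0]]]' -1 30
python3 go.py 576 37.3 -4 -85.35
python3 look.py 21; python3 edge.py top21
```

```text
time: 26.98
tool_pos: [576.3, 37.1, -2.7]
tcp_rot: [-176.6, 0.2, -85.2]
ft_force: [-0.3, 0.7, 0.1]
finger_gap: 0.2
t 26.98 pos [576.3  37.1  -2.7] rot [-1.7659e+02  1.5000e-01 -8.5180e+01] F [-0.3  0.7  0.1] gap 0.2
units x,y,z,turn: [-0.013  0.016  0.066  0.038]
top0 x of near edge at y=34.5: 525.5 yaw 5.06 36 36
top21 x of near edge at y=34.5: 525.8 yaw 5.43 36 36
```

View pics/k21.png

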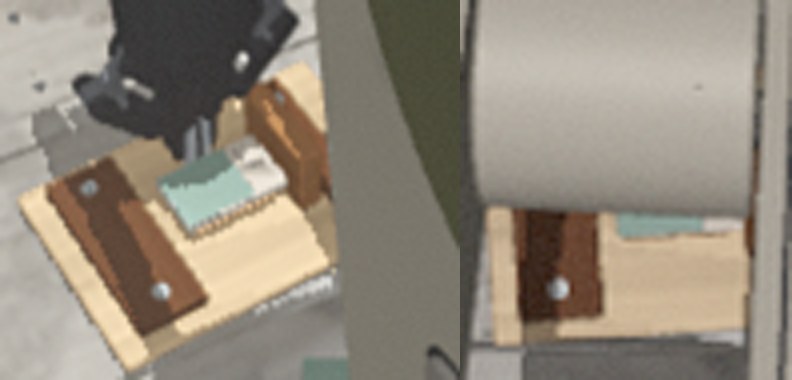

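```bash
python3 -m pendant '[[[0,-0.15,0,0],[0,-0.25,0,0],[0,-0.2,-0.1,0],[0,0,-0.3,0],[0,0,-0.4,0],[0,0,-0.4,0],[0,0,-0.4,0],[0,0.2,-0.3,0],[0,0.4,-0.1,0],[0,0.5,0,0]]]' -1 30
python3 go.py 551 35 25 -85.35
python3 look.py 22
```

```text
time: 27.92
tool_pos: [566.4, 35.9, 42.9]
tcp_rot: [-176.4, 0.1, -85.2]
ft_force: [1.0, 0.7, 0.2]
finger_gap: 0.4
t 27.92 pos [566.4  35.9  42.9] rot [-1.7641e+02  1.3000e-01 -8.5170e+01] F [1.  0.7 0.2] gap 0.4
units x,y,z,turn: [-0.02   0.772  0.893  0.04 ]
```

View pics/k22.png

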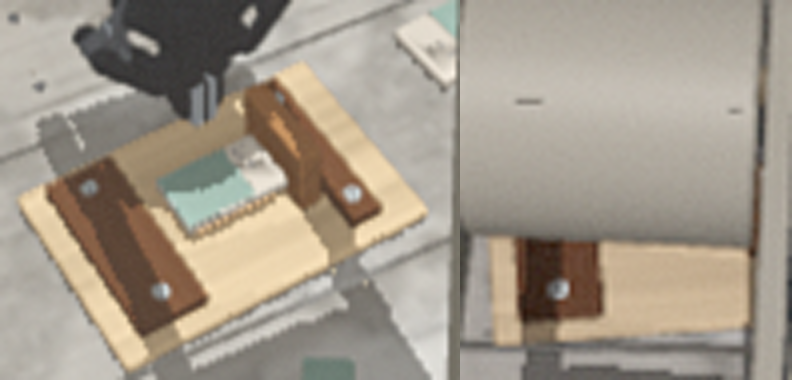

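```bash
python3 - <<'E'
from h import *
o=[]
for f in('scene0','scene8','scene22'):
    im=cv2.imread(f'pics/{f}.png');o.append(cv2.resize(im[215:255,240:310],(700//1,400),interpolation=cv2.INTER_CUBIC)[:, :])
c=np.vstack([np.hstack([cv2.resize(o[0],(398,228)),cv2.resize(o[1],(398,228))]),np.hstack([cv2.resize(o[2],(398,228)),cv2.resize(cv2.absdiff(o[1],o[2]),(398,228))])])
cv2.imwrite('pics/c23.png',c)
E
```

```text
(no output)
```

View pics/c23.png

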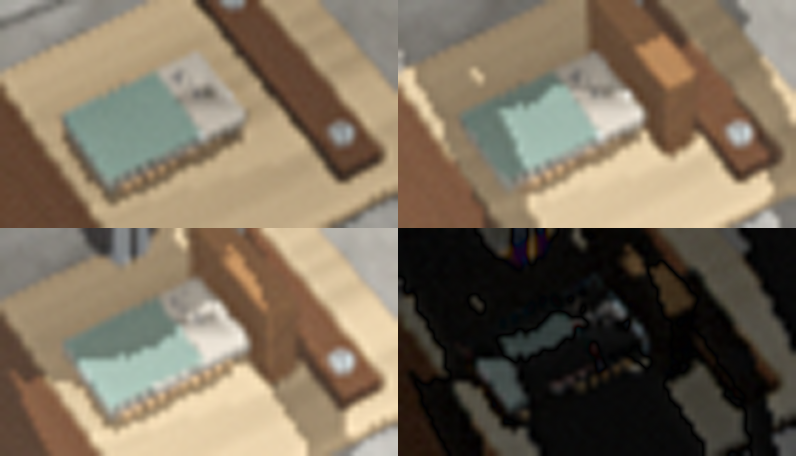

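```bash
python3 -m pendant '[[[0,0.1,0.1,0.04],[0,0.15,0.2,0],[0,0.15,0.25,0],[0,0.1,0.25,0],[0,0.05,0.25,0],[0,0,0.2,0],[0,0,0.1,0],[0,0,0.05,0],[0,0,0,0],[0,0,0,0]]]' -1 30
python3 go.py 551 35 8 -85.35
```

```text
time: 28.85
tool_pos: [552.8, 35.2, 7.8]
tcp_rot: [-176.7, 0.2, -85.4]
ft_force: [-0.7, -0.3, -0.7]
finger_gap: -0.2
t 28.85 pos [552.8  35.2   7.8] rot [-176.74    0.18  -85.39] F [-0.7 -0.3 -0.7] gap -0.2
units x,y,z,turn: [ 0.004  0.089 -0.009 -0.008]
```

```bash
python3 -m pendant '[[[0,0.05,0.08,0],[0,0.05,0.08,0],[0,0.02,0.08,0],[0,0.04,0.08,0],[0,0.04,0.08,0],[0,0.04,0.08,0],[0,0.04,0.08,0],[0,0.04,0.08,0],[0,0.04,0.08,0],[0,0.04,0.08,0]]]' -1 30
python3 go.py 551 35 -4 -85.35
```

```text
time: 29.68
tool_pos: [552.0, 35.0, -2.4]
tcp_rot: [-176.0, 0.1, -85.4]
ft_force: [-2.8, 0.8, 7.8]
finger_gap: -0.1
t 29.68 pos [552.   35.   -2.4] rot [-1.760e+02  1.400e-01 -8.537e+01] F [-2.8  0.8  7.8] gap -0.1
units x,y,z,turn: [-0.002  0.051  0.08  -0.005]
```

```bash
python3 -m pendant '[[[0,0.04,0.09,0],[0,0.04,0.09,0],[0,0.04,0.09,0],[0,0.04,0.09,0],[0,0.04,0.09,0],[0,0.04,0.09,0],[0,0.04,0.09,0],[0,0.04,0.09,0],[0,0.04,0.09,0],[0,0.04,0.09,0]]]' -1 30
python3 go.py 551 35 -4 -85.35
python3 look.py 24; python3 -c "
from bench import *;print(sense()['ft_force'],sense()['tool_pos'])"
```

```text
time: 30.52
tool_pos: [552.5, 35.1, -3.7]
tcp_rot: [-175.3, 0.1, -85.3]
ft_force: [-7.7, 0.2, 18.4]
finger_gap: -0.1
t 30.52 pos [552.5  35.1  -3.7] rot [-1.753e+02  8.000e-02 -8.529e+01] F [-7.7  0.2 18.4] gap -0.1
units x,y,z,turn: [-0.002  0.075  0.013  0.013]
[-9.11596183  0.40630848 18.12788605] [552.50160924  35.05784389  -3.7246481 ]
```

View pics/k24.png

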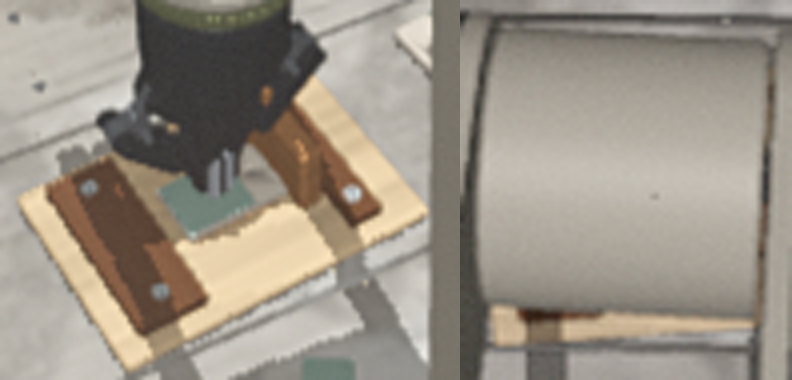

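```bash
python3 -m pendant '[[[0,0.05,0.085,0],[0,0.06,0.085,0],[0,0.06,0.085,0],[0,0.06,0.085,0],[0,0.06,0.085,0],[0,0.06,0.085,0],[0,0.06,0.085,0],[0,0.06,0.085,0],[0,0.06,0.085,0],[0,0.06,0.085,0]]]' -1 30
python3 go.py 551 35 -4 -85.35
python3 look.py 25; python3 -c "
from bench import *;print(sense()['ft_force'],sense()['tool_pos'])"
```

```text
time: 31.45
tool_pos: [553.0, 35.1, -3.5]
tcp_rot: [-174.1, 0.0, -85.2]
ft_force: [-5.6, 0.6, 15.0]
finger_gap: -0.3
t 31.45 pos [553.   35.1  -3.5] rot [-1.7413e+02  1.0000e-02 -8.5220e+01] F [-5.6  0.6 15. ] gap -0.3
units x,y,z,turn: [-0.004  0.099  0.025  0.027]
[-5.9254595   0.23231357 15.63759006] [552.91679315  35.04703072  -3.53205592]
```

```bash
python3 - <<'E'
import cv2,numpy as np
o=[cv2.resize(cv2.imread(f'pics/{f}.png')[215:265,232:312],(398,249),interpolation=cv2.INTER_CUBIC) for f in('scene10','scene22','scene24','scene25')]
cv2.imwrite('pics/c26.png',np.vstack([np.hstack(o[:2]),np.hstack(o[2:])]))
E
```

```text
(no output)
```

View pics/c26.png

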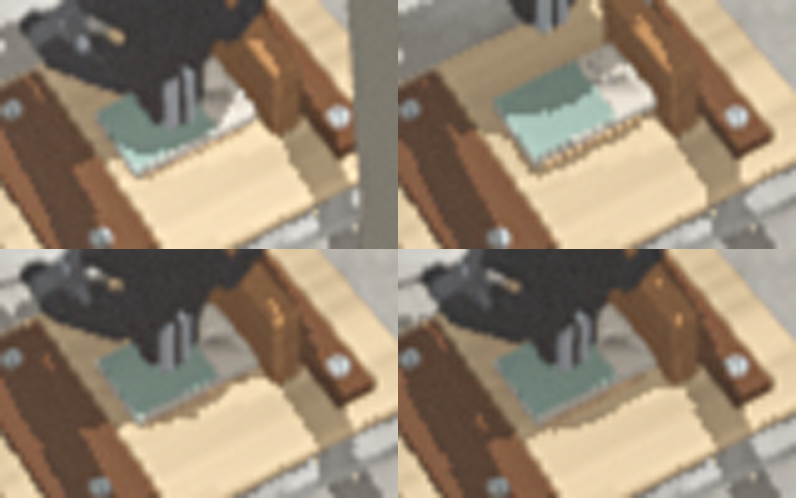

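```bash
python3 -c "
from bench import *
print(hand_in()); s=sense(); print(s['time'],s['ft_force'],s['tool_pos'])"
```

```text
the job is handed in; nothing more can be done
None
the job is handed in; nothing more can be done
```

I packed the strip on edge in the wide gap beside the thin rail, left the narrow gap empty, and handed in at about 31.5 s while pressing the tile with the shut fingers.

**Last checks:**
- **Press:** the wrist read about 15.6 N down, more than the platen spring's 10 N. The platen should therefore be on its stop, and the picture looks flush. I had no direct platen reading.
- **Tile:** before the final press its near edge was within about 0.3 mm of the start and its angle within about 0.4°. The last picture shows it in the same place as the first good press.
- **Strip:** it went down until the wrist read 17 N on the base. It stands square along the rail in the last picture.
- **Bystanders:** the arm never worked near the cup, the wedge or the mould. I did not check them separately at the end.

**What went wrong and was mended:**
- **Missed grasp:** the first grasp closed above the strip, because the shut fingertips end roughly 20 to 26 mm behind the reported TCP. The second grasp, about 20 mm lower, held.
- **Tile dragged:** while I tried to reduce the sideways force during the first press, the fingers dragged the tile about 16 mm along the jig. I lifted off, pushed it back from its far end without downward load, and pressed again.

**Still imperfect:** the tool finished tilted by about 6°, so the fingers bear on an edge. About 6 N of sideways push remained on the tile, and it was not slipping when I handed in.

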